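# Sweep the mints along the board's groove with the honey dipper

### The job

Two white mints have got stuck in the groove of the walnut serving board. Take the wooden honey dipper from its stand, set the tip of its handle down near the floor of the groove at the closed end, behind both mints, and run it slowly and steadily (no faster than about 5 cm a second) along the whole groove, through both bends and out over the well, so that both mints are pushed into the well. Then put the dipper back upright in its stand, all the way down, without touching the mints with the gripper and without disturbing the sugar bowl, the milk jug or the espresso cups.

Things in the scene. Friction and masses are not known exactly. Their poses are not given: they have to be found in the camera images.
- board: Fixed dark walnut serving board, 180 (its x) by 320 (its y) by 40 mm high. Origin: centre of underside, z up. Sunk in its top, a pale-floored groove 30 mm wide, 16 deep, floor at z 24. Its centre line (board x, y in mm): closed end wall (30,-140), first bend (30,-20), second bend (-15,58), open mouth (-15,85), where it drops into a well: x -55 to 25, y 85 to 145, floor at z 4.
- groove_start (a point): Point on the groove floor, on its centre line, 18 mm from the closed end wall: board frame (30, -122, 24) mm. Set the tip down here; the nearest mint's centre is 38 to 58 mm farther along.
- groove_bend1 (a point): Point on the groove floor, centre line, at the first bend: board frame (30, -20, 24) mm.
- groove_bend2 (a point): Point on the groove floor, centre line, at the second bend: board frame (-15, 58, 24) mm.
- groove_mouth (a point): Point on the groove floor, centre line, at the open mouth where the floor ends and the well begins: board frame (-15, 85, 24) mm.
- mint_a: Loose white glazed mint, slick, a flat disc 26 mm in diameter and 14 mm high, 8 to 15 g, lying flat in the first straight of the groove. Origin: centre of its underside, z up; its yaw means nothing. It is the one nearer the closed end, board y -84 to -64 mm.
- mint_b: Loose white glazed mint, slick, a flat disc 26 mm in diameter and 14 mm high, 8 to 15 g, lying flat in the first straight of the groove. Origin: centre of its underside, z up; its yaw means nothing. It is the one farther from the closed end, board y -34 to -22 mm.
- dipper: Loose wooden honey dipper, about 40 g, 128 mm long, upright in its stand, handle down. Origin: centre of the handle tip (lowest point); z up along the dipper. Handle: round, 14 mm in diameter, from the tip to 82 mm up. Head: ribbed cylinder 34 mm in diameter from 82 to 128 mm, flat shoulder at 82 mm; grip it here from above, at any yaw.
- dipper_tip (a point): Centre of the handle's tip (same point as the dipper's origin).
- stand: White ceramic dipper stand, fixed: an upright tube 64 mm in outer diameter, 86 mm high, with a 22 mm hole down its middle. Origin: centre of its underside; z up. With the dipper fully home its shoulder rests on the stand's top and its tip is 4 mm above the stand's origin.
- sugar_bowl: Loose bystander, to be left alone. Stainless steel sugar bowl with a clip-on lid, 101 mm over its clips and 101 mm high, 0.4 kg. Origin: centre of its underside.
- milk_jug: Loose bystander, to be left alone. Clear glass milk jug, 76 mm in diameter and 105 mm high, handle standing out 65 mm from its axis, 0.35 kg, empty. Origin: centre of its underside.
- espresso_cups: Loose bystander, to be left alone. Two red ceramic espresso cups nested together (one piece), 66 mm in diameter, 81 mm high, handles standing out 51 mm from the axis, 0.22 kg. Origin: centre of the lower cup's underside.

How it is judged:
On the way, in this order (a step that is already met when the one before it is completed fails the run):
1. the dipper's tip is down in the groove (less than 10 mm above its floor) at the closed end, within 16 mm of groove_start (z of dipper_tip in the frame of board below 0.034 m and horizontal distance between dipper_tip and groove_start below 0.016 m), for 0.1 s.
2. the tip, still down in the groove, is within 16 mm of the first bend (z of dipper_tip in the frame of board below 0.034 m and horizontal distance between dipper_tip and groove_bend1 below 0.016 m), for 0.1 s.
3. the tip, still down in the groove, is within 16 mm of the second bend (z of dipper_tip in the frame of board below 0.034 m and horizontal distance between dipper_tip and groove_bend2 below 0.016 m), for 0.1 s.
4. the tip, still down in the groove, is within 16 mm of the mouth (z of dipper_tip in the frame of board below 0.034 m and horizontal distance between dipper_tip and groove_mouth below 0.016 m), for 0.1 s.
At the end, for the whole second after the job is handed in: Both mints rest in the well, flat, stacked or leaning (underside centre below the groove floor level, or at least 10 mm past the mouth and at most 10 mm above that level); the dipper rests in its stand, handle down, within 6 mm of fully home and 7 degrees of upright (x of mint_a in the frame of board between -0.057 and 0.027 m and y of each of mint_a, mint_b in the frame of board below 0.147 m and ((y of mint_a in the frame of board above 0.08 m and z of mint_a in the frame of board below 0.0225 m) or (y of mint_a in the frame of board above 0.095 m and z of mint_a in the frame of board below 0.034 m)) and linear speed of each of mint_a, mint_b, dipper below 0.03 m/s and x of mint_b in the frame of board between -0.057 and 0.027 m and ((y of mint_b in the frame of board above 0.08 m and z of mint_b in the frame of board below 0.0225 m) or (y of mint_b in the frame of board above 0.095 m and z of mint_b in the frame of board below 0.034 m)) and horizontal distance between dipper_tip and stand below 0.012 m and z of dipper in the frame of stand below 0.01 m and angle between dipper's own z axis and vertical below 0.12 rad); the robot touches nothing.
It fails at once if the dipper moves faster than 12 cm/s while its tip is within 8 mm of the groove floor's level or lower, over the board (z of dipper_tip in the frame of board below 0.032 m and x of dipper_tip in the frame of board between -0.09 and 0.09 m and y of dipper_tip in the frame of board between -0.16 and 0.16 m and linear speed of dipper above 0.12 m/s).
It fails at once if the gripper touches a mint (contact force between any of the arm, the fingers and mint_a above 0.5 N or contact force between any of the arm, the fingers and mint_b above 0.5 N).
It fails at once if the sugar bowl, milk jug or cups are moved by more than 20 mm or tipped (distance of any of sugar_bowl, milk_jug, espresso_cups from where it was at the start of the episode above 0.02 m or angle between any of sugar_bowl, milk_jug, espresso_cups's own z axis and vertical above 0.2 rad).
It also fails if it takes over 54 s, if anything falls off the work surface, if the arm or the gripper's body presses on something with over 40 N, if the wrist force passes 120 N, or if a joint passes its speed limit or range.

### The arm

A 6-joint arm with a two-finger parallel gripper is mounted at the origin on the work surface. World frame = base frame: x ahead of the robot, y to its left, z up, the work surface at z = 0. Lengths are in m, angles in rad, forces in N, time in s.
With the tool pointing down it reaches from about 0.375 to 0.9 m from the base axis. Payload 3.1 kg.
Tool frame: the origin (TCP) lies midway between the tips of the shut fingers; the grasp point (between the pads) lies 19 mm behind it; z points along the fingers, y is the direction in which the jaws open and shut (so a half turn about z gives the same grasp; the last joint's range is limited). The gripper opens to 85 mm and grips with 20 to 120 N. Pads are 22 mm wide; open, the fingers measure 114 mm over their backs; the gripper's body (76 mm by 85 mm) begins 54 mm behind the grasp point. The pads swing forward as they close: fully open they stand 13 mm farther back than shut.
Start: joints at [-1.284, 0.527, 1.433, -0, 1.181, -0.178], TCP at [0.281, -0.558, 0.231] pointing down, gripper open.
Joint ranges: [-3.08, 3.08], [-0.75, 2.2], [0.22, 2.44], [-1.43, 4.57], [0, 2.65], [-2.85, 2.85]. Speed limits (rad/s): [2.79, 2.79, 3.14, 3.14, 3.14, 3.14].

### API

Orientations are given as [roll, pitch, yaw] about the fixed x, y, z axes, in that order (R = Rz(yaw) Ry(pitch) Rx(roll)).
In Python, from rig import bot, vision, ticket gives the robot as it stands. The module is installed in compiled form; this text tells all that it offers.
- The arm moves only by the tool carry_out, never from a script. Its argument "motion" is a list of rows, each a list of 2 entries, a list of its own where there are three numbers: the shift along the tool's x, y, z in m, then the turn, a rotation vector about the tool's x, y, z in rad. A call has 1 to 12 rows; each row is the pose to reach, as a shift and turn from the pose measured when the call began, along the tool's axes at that moment; what a row does not reach only later rows make up. A row lasts 1/10 s, in which the tool goes at most 50 mm and 8.59 degrees, less where a joint would pass 70% of its speed; a pose out of reach is approached as far as the arm can. A call with a gripper value outside its range is refused whole. "claw" is the closure, from 0 (fully open) to 1 (shut), set as the call begins (left out, the last holds). The fingers move at their own pace and stop on an object; "force" is the grip in N (left out, the last holds). Time passes only in rows, so rows that repeat a pose let the fingers close. It gives the time, the measured TCP pose, the force and the opening at its end, in the units of the state.
- bot.read_state(): the state, without advancing time (a new reading comes with each control period).
- vision.capture(name): name is "scene" or "side" or "wrist"; returns a dict with "color" (480x640x3 uint8, red, green, blue), "depth" (480x640 float32, m along the optical axis (not along the pixel's ray), 0 where there is no reading), "intrinsics" (3x3 intrinsics, pixels), "R" (3x3) and "t" (3): a world point X has camera coordinates R X + t. Camera axes: x right, y down, z forward; pixel columns grow to the right and rows downward; lengths in m; the calibration is good to about 2 mm. A picture is of the moment at which its call begins.
- ticket.close_job(): hands the job in, once; it reports no verdict.
The state is a dict: "time_s": time; "qpos": joint angles; "qd": joint speeds; "joint_torque": joint torques, N m; "eef_pos": TCP position; "tcp_rot": TCP orientation; "ft_force": force on the tool from outside, world axes, zero at the start; "torque": the same for the moment, N m; "width": opening from 0.0 (shut) to 1.0 (fully open).
Only numpy, scipy, OpenCV 4.12 (cv2) and the standard library are available. Lean on these libraries where they do the work, as an engineer would, in place of code of your own. Each camera call takes 0.05 s, during which the arm holds its last target. There are 200 camera calls.

## Working session

There is one attempt and no reset: what is moved stays moved. The work goes in short steps, Python scripts to look and compute and a tool call to move; the robot and the scene stay as the last step left them, time stands still between calls to the robot, and variables do not carry over. Pictures are saved under pics/ and viewed, about 8 in all and at most 12, crops included, and the job is handed in when it is done.

Besides the shell and the picture viewer there is one more tool, called after "Call:" as name(argument=value, ...), one argument or row to a line, values as JSON. carry_out: Moves the arm, as the interface text tells. Its arguments: {"type":"object","properties":{"motion":{"type":"array","items":{"type":"array"}},"claw":{"type":"number"},"force":{"type":"number"}},"required":["motion"]}

```bash
mkdir -p pics; python3 - <<'E'
from rig import bot,vision
import cv2,numpy as np
print(bot.read_state())
ims=[]
for n in("scene","side"):
    c=vision.capture(n); np.savez(n+".npz",**c)
    cv2.imwrite(f"pics/{n}1.png",c["color"][...,::-1])
    print(n,c["intrinsics"].tolist(),c["R"].tolist(),c["t"].tolist())
E
```

```text
{'time_s': 0.0, 'qpos': array([-1.28346505e+00,  5.28480804e-01,  1.43390728e+00, -9.93553041e-07,
        1.18141658e+00, -1.78517469e-01]), 'qd': array([ 0.00110292, -0.00088417,  0.00154214,  0.00089948, -0.00044399,
       -0.00201693]), 'joint_torque': array([ 1.44440164e-04, -4.42353845e+01, -1.78022557e+01, -4.30753869e-05,
        8.50632205e-03, -8.02691034e-06]), 'eef_pos': array([ 0.28054601, -0.55768628,  0.23032306]), 'tcp_rot': array([-3.13941564e+00, -3.91883870e-04,  4.65848702e-01]), 'ft_force': array([-0.87409965,  0.53996445, -0.00479127]), 'torque': array([-0.00486627, -0.00146493, -0.03339425]), 'width': 1.0000631516000662}
scene [[454.8761385324875, 0.0, 313.7786241760977], [0.0, 454.8761385324875, 243.65736079325472], [0.0, 0.0, 1.0]] [[0.68053002485217, 0.7327135623256276, 0.0031178291796427043], [0.6128893340598067, -0.5668973652365743, -0.5504489453923553], [-0.4015539185096203, 0.3765079187373339, -0.8348630053234185]] [-0.42895662379033755, -0.2645669167735525, 1.073387774003199]
side [[598.5892035986809, 0.0, 320.4147630185355], [0.0, 598.5892035986809, 242.67342481067823], [0.0, 0.0, 1.0]] [[-0.7223455412534977, -0.6915293213269508, 0.002028984050878181], [-0.4350285652610181, 0.45212982796145185, -0.7786711540017955], [0.5375565704538752, -0.5633523022165036, -0.6274289737884547]] [0.4541807156991818, 0.2438178430958553, 0.9490720835702517]
```

View pics/scene1.png

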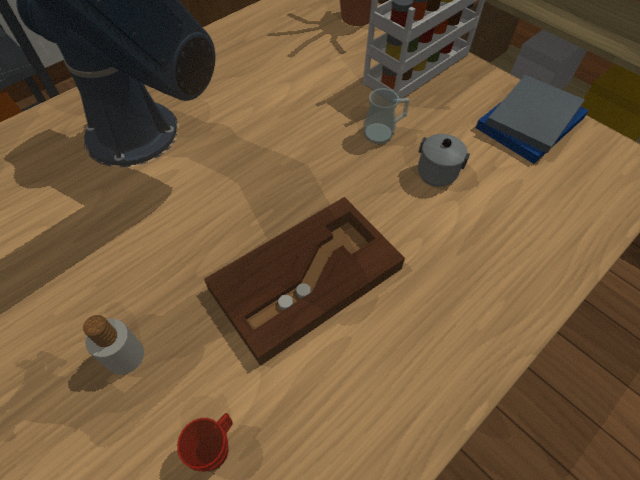

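View pics/side1.png

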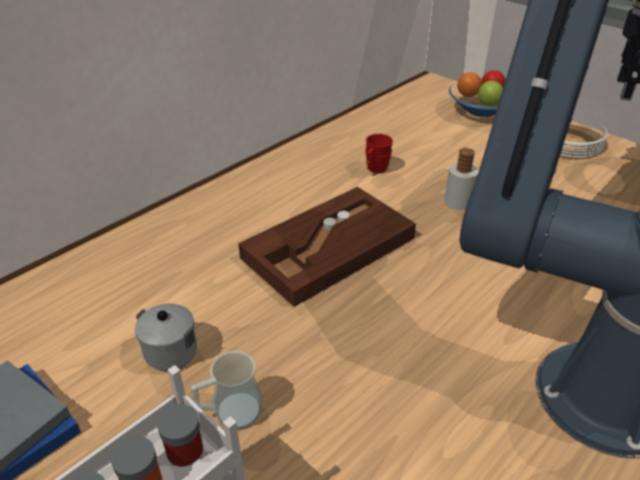

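The scene view shows the board (corners near (347,200), (403,262), (262,360), (207,281)), with the closed end toward the lower left and the mints at (285,302) and (303,291). The dipper is at (100,328) in its stand, the cup at (205,443), the jug at (382,115) and the bowl at (442,160). The side view agrees with this.

```bash
cat > h.py <<'E'
import numpy as np,cv2
def cloud(c):
    K=c["intrinsics"];d=c["depth"];v,u=np.mgrid[:480,:640]
    p=np.stack([(u-K[0,2])/K[0,0]*d,(v-K[1,2])/K[1,1]*d,d],-1)
    w=(p-c["t"])@c["R"]; w[d<=0]=np.nan
    return w
def boardpose(w,rgb,box):
    """box: world xmin,xmax,ymin,ymax"""
    hsv=cv2.cvtColor(rgb,cv2.COLOR_RGB2HSV)
    m=(abs(w[...,2]-.04)<.006)&(w[...,0]>box[0])&(w[...,0]<box[1])&(w[...,1]>box[2])&(w[...,1]<box[3])
    p=w[m][:,:2].astype(np.float32)
    return cv2.minAreaRect(p),np.median(w[m][:,2]),m.sum()
def circ(p):
    A=np.c_[2*p,np.ones(len(p))];s=np.linalg.lstsq(A,(p**2).sum(1),rcond=None)[0]
    return s[:2],np.sqrt(s[2]+s[:2]@s[:2])
E
python3 - <<'E'
from h import *
for n,px in(("scene",dict(dip=(100,326),stand=(122,358),board=(240,285),b2=(380,262),cup=(205,443),jug=(382,115),bowl=(442,160),m1=(285,301),m2=(303,290))),("side",dict(dip=(466,160),stand=(458,190),board=(370,240),cup=(379,150),jug=(236,380),bowl=(165,335),m1=(344,215),m2=(329,223)))):
    c=dict(np.load(n+".npz"));w=cloud(c)
    for k,(u,v) in px.items(): print(n,k,w[v,u].round(3))
    b=w[px["board"][1],px["board"][0]]
    r,z,N=boardpose(w,c["color"],(b[0]-.3,b[0]+.3,b[1]-.3,b[1]+.3)); print(r,z,N)
    # stand + head
    u,v=px["dip"]; q=w[v,u]
    near=np.hypot(w[...,0]-q[0],w[...,1]-q[1])<.06
    for lo,hi in((.015,.08),(.092,.126),(.128,.136)):
        p=w[near&(w[...,2]>lo)&(w[...,2]<hi)][:,:2]
        if len(p)>5: print(lo,hi,len(p),circ(p),p.mean(0))
E
```

```text
scene dip [ 0.482 -0.286  0.133]
scene stand [ 0.504 -0.293  0.058]
scene board [ 0.518 -0.074  0.039]
scene b2 [0.654 0.143 0.039]
scene cup [ 0.68  -0.272  0.007]
scene jug [0.415 0.403 0.077]
scene bowl [0.588 0.394 0.076]
scene m1 [ 0.595 -0.035  0.037]
scene m2 [0.601 0.001 0.039]
((0.574739933013916, -0.05055686831474304), (0.2548418939113617, 0.5220690369606018), 6.084691524505615) 0.03931686090008157 13393
0.015 0.08 833 (array([ 0.47255062, -0.29223935]), np.float64(0.031533292123001544)) [ 0.49762046 -0.28979935]
0.092 0.126 278 (array([ 0.47250322, -0.2921857 ]), np.float64(0.015861470046379594)) [ 0.48448838 -0.29075567]
0.128 0.136 403 (array([ 0.47352807, -0.29197735]), np.float64(0.012028021358756717)) [ 0.47374225 -0.29202332]
side dip [ 0.463 -0.275  0.121]
side stand [ 0.462 -0.262  0.051]
side board [ 0.497 -0.006  0.039]
side cup [ 0.677 -0.25   0.07 ]
side jug [0.427 0.401 0.033]
side bowl [0.541 0.444 0.082]
side m1 [ 0.592 -0.034  0.038]
side m2 [nan nan nan]
((0.6017869710922241, -0.05584079027175903), (0.5009872913360596, 0.26933181285858154), 83.55281829833984) 0.040756301538594455 8016
0.015 0.08 646 (array([ 0.47194358, -0.28757744]), np.float64(0.02859720471123857)) [ 0.46355961 -0.26674392]
0.092 0.126 220 (array([ 0.47167091, -0.2880041 ]), np.float64(0.013307701697846668)) [ 0.46781012 -0.28089895]
0.128 0.136 116 (array([ 0.4720603 , -0.28828317]), np.float64(0.012407625504584938)) [ 0.47156076 -0.28730493]
```

```bash
cat >> h.py <<'E'
def board(c,seed):
    w=cloud(c);m=(abs(w[...,2]-.04)<.005).astype(np.uint8)
    m=cv2.morphologyEx(m,cv2.MORPH_OPEN,np.ones((3,3)))
    _,l=cv2.connectedComponents(m); m=l==l[seed[1],seed[0]]
    # edges: by ray casting on plane z=.04 of contour, minAreaRect
    K=c["intrinsics"];cn=max(cv2.findContours(m.astype(np.uint8),0,1)[0],key=cv2.contourArea)[:,0]
    r=(np.c_[(cn[:,0]-K[0,2])/K[0,0],(cn[:,1]-K[1,2])/K[1,1],np.ones(len(cn))])@c["R"]
    o=-c["R"].T@c["t"]; p=o+r*((.04-o[2])/r[:,2])[:,None]
    return cv2.minAreaRect(p[:,:2].astype(np.float32)),w,m
E
python3 - <<'E'
from h import *
for n,s in(("scene",(240,285)),("side",(370,240))):
    c=dict(np.load(n+".npz"));r,w,m=board(c,s)
    print(n,r,m.sum(),cv2.boxPoints(r).round(4).tolist())
    (W,H),a=r[1],np.deg2rad(r[2])
    for yaw in ([a,a+np.pi] if W<H else [a-np.pi/2,a+np.pi/2]):
        R=np.array([[np.cos(yaw),-np.sin(yaw)],[np.sin(yaw),np.cos(yaw)]])
        g={k:(np.array(r[0])+R@np.array(p)).round(4).tolist() for k,p in dict(start=(.03,-.122),b1=(.03,-.02),b2=(-.015,.058),mouth=(-.015,.085),end=(-.015,.1)).items()}
        print(yaw,g)
    hsv=cv2.cvtColor(c["color"],cv2.COLOR_RGB2HSV)
    b=np.array(r[0]);wm=(hsv[...,1]<60)&(hsv[...,2]>110)&(np.hypot(w[...,0]-b[0],w[...,1]-b[1])<.14)&(w[...,2]>.03)&(w[...,2]<.05)
    q=w[wm];print(len(q),'z',np.median(q[:,2]))
    _,lab,cen=cv2.kmeans(q[:,:2].astype(np.float32),2,None,(3,50,1e-5),5,cv2.KMEANS_PP_CENTERS);print('mints',cen)
E
```

```text
scene ((0.5717157125473022, 0.03407613933086395), (0.3201557397842407, 0.18227097392082214), 83.41328430175781) 12831 [[0.462799996137619, -0.1145000010728836], [0.6438999772071838, -0.13539999723434448], [0.6805999875068665, 0.1826000064611435], [0.49950000643730164, 0.20360000431537628]]
-0.11495987582712353 {'start': [0.5875, -0.0906], 'b1': [0.5992, 0.0108], 'b2': [0.5635, 0.0934], 'mouth': [0.5666, 0.1202], 'end': [0.5683, 0.1351]}
3.0266327777626696 {'start': [0.5559, 0.1587], 'b1': [0.5442, 0.0574], 'b2': [0.58, -0.0253], 'mouth': [0.5769, -0.0521], 'end': [0.5751, -0.067]}
270 z 0.03750801463396256
mints [[ 0.59881175  0.00305461]
 [ 0.5943797  -0.03519005]]
side ((0.5694544315338135, 0.03794112801551819), (0.32610732316970825, 0.18694618344306946), 83.38619232177734) 7614 [[0.4578000009059906, -0.11330000311136246], [0.6434999704360962, -0.1348000019788742], [0.6811000108718872, 0.1890999972820282], [0.49540001153945923, 0.21070000529289246]]
-0.1154327200786669 {'start': [0.5852, -0.0867], 'b1': [0.597, 0.0146], 'b2': [0.5612, 0.0973], 'mouth': [0.5643, 0.1241], 'end': [0.5661, 0.139]}
3.026159933511126 {'start': [0.5537, 0.1626], 'b1': [0.542, 0.0613], 'b2': [0.5777, -0.0214], 'mouth': [0.5746, -0.0482], 'end': [0.5728, -0.0631]}
185 z 0.03859297536695676
mints [[ 0.5935749  -0.03135184]
 [ 0.5975338   0.00728617]]
```

The relative position of board and dipper agrees to 1 mm between the two cameras: offset (0.098, 0.326), board yaw -0.115. Next I move above the dipper with yaw 0.

Call:
carry_out(
  motion=[
    [[0.292, -0.153, 0], [0, 0, 0.466]],
    [[0.292, -0.153, 0], [0, 0, 0.466]],
    [[0.292, -0.153, 0], [0, 0, 0.466]],
    [[0.292, -0.153, 0], [0, 0, 0.466]],
    [[0.292, -0.153, 0], [0, 0, 0.466]],
    [[0.292, -0.153, 0], [0, 0, 0.466]],
    [[0.292, -0.153, 0], [0, 0, 0.466]],
    [[0.292, -0.153, 0], [0, 0, 0.466]],
    [[0.292, -0.153, 0], [0, 0, 0.466]],
    [[0.292, -0.153, 0], [0, 0, 0.466]],
  ],
  claw=0,
)

```text
time_s: 1.1
eef_pos: [0.4722, -0.2908, 0.2306]
tcp_rot: [-3.14, 0.001, -0.001]
ft_force: [0.0, -0.4, 0.5]
width: 0.998
```

```bash
python3 - <<'E'
from rig import bot,vision
from h import *
s=bot.read_state();print(s["time_s"],s["eef_pos"],s["tcp_rot"],s["qpos"])
c=vision.capture("wrist");cv2.imwrite("pics/w1.png",c["color"][...,::-1]);w=cloud(c)
print(c["R"].round(3).tolist(),(-c["R"].T@c["t"]).round(3))
near=np.hypot(w[...,0]-.4725,w[...,1]+.29)<.05
for lo,hi in((.08,.09),(.092,.126),(.126,.138)):
    p=w[near&(w[...,2]>lo)&(w[...,2]<hi)][:,:2]
    if len(p)>5: print(lo,hi,len(p),circ(p),p.mean(0),cv2.minEnclosingCircle(p.astype(np.float32)))
E
```

```text
1.1 [ 0.47222029 -0.29079408  0.23062698] [-3.13995099e+00  1.05005698e-03 -1.03688790e-03] [-7.53734203e-01  4.34313357e-01  1.61038754e+00  5.39305154e-04
  1.09878045e+00  8.17854207e-01]
[[-0.0, -1.0, -0.001], [-0.96, -0.0, 0.281], [-0.281, 0.001, -0.96]] [ 0.544 -0.292  0.374]
0.08 0.09 2495 (array([ 0.47232005, -0.29123852]), np.float64(0.02589404623079389)) [ 0.48193314 -0.29129578] ((0.4726947247982025, -0.2912168502807617), 0.03188562020659447)
0.092 0.126 379 (array([ 0.47206735, -0.29121916]), np.float64(0.016601801707281896)) [ 0.48582754 -0.29130604] ((0.47652631998062134, -0.2912892699241638), 0.01644478365778923)
0.126 0.138 1785 (array([ 0.47304311, -0.29122461]), np.float64(0.011855476830766258)) [ 0.4732364  -0.29124071] ((0.47249484062194824, -0.29118990898132324), 0.01700356975197792)
```

View pics/w1.png

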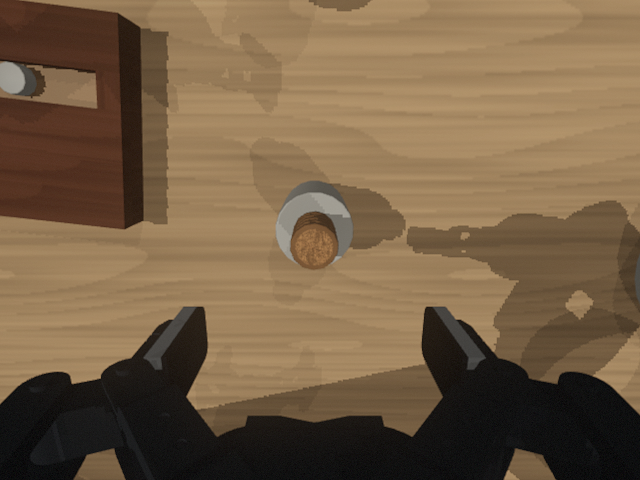

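The wrist view shows the dipper head at (315,248), centred between the jaws, and measures it at (0.4724, -0.2912), within 0.5 mm of the TCP. The board's closed end is visible at the left. I descend and grip.

Call:
carry_out(
  motion=[
    [[0, 0, 0.04], [0, 0, 0]],
    [[0, 0, 0.08], [0, 0, 0]],
    [[0, 0, 0.11], [0, 0, 0]],
    [[0, 0, 0.125], [0, 0, 0]],
    [[0, 0, 0.134], [0, 0, 0]],
    [[0, 0, 0.134], [0, 0, 0]],
    [[0, 0, 0.134], [0, 0, 0]],
  ],
)

```text
time_s: 1.85
eef_pos: [0.4721, -0.2919, 0.0972]
tcp_rot: [-3.141, -0.0, -0.003]
ft_force: [-0.5, 0.2, 0.4]
width: 1.002
```

Call:
carry_out(
  motion=[
    [[0, 0, 0], [0, 0, 0]],
    [[0, 0, 0], [0, 0, 0]],
    [[0, 0, 0], [0, 0, 0]],
    [[0, 0, 0], [0, 0, 0]],
    [[0, 0, 0], [0, 0, 0]],
    [[0, 0, 0], [0, 0, 0]],
    [[0, 0, 0], [0, 0, 0]],
    [[0, 0, 0], [0, 0, 0]],
    [[0, 0, 0], [0, 0, 0]],
    [[0, 0, 0], [0, 0, 0]],
  ],
  claw=1,
  force=45,
)

```text
time_s: 2.85
eef_pos: [0.4725, -0.2921, 0.098]
tcp_rot: [3.142, -0.001, -0.003]
ft_force: [-0.1, 0.9, 6.2]
width: 0.386
```

Call:
carry_out(
  motion=[
    [[0, 0, -0.02], [0, 0, 0]],
    [[0, 0, -0.045], [0, 0, 0]],
    [[0, 0, -0.075], [0, 0, 0]],
    [[0, 0, -0.1], [0, 0, 0]],
    [[0, 0, -0.11], [0, 0, 0]],
    [[0, 0, -0.11], [0, 0, 0]],
    [[0, 0, -0.11], [0, 0, 0]],
  ],
)

```text
time_s: 3.55
eef_pos: [0.4718, -0.2915, 0.207]
tcp_rot: [-3.14, 0.001, -0.003]
ft_force: [-0.7, -0.4, -0.8]
width: 0.389
```

```bash
python3 - <<'E'
from rig import bot,vision
from h import *
s=bot.read_state();print(s["time_s"],s["eef_pos"],s["tcp_rot"],s["ft_force"],s["width"])
c=vision.capture("wrist");np.savez("w2.npz",**c);w=cloud(c)
cv2.imwrite("pics/w2.png",c["color"][...,::-1])
sc=vision.capture("scene");w2=cloud(sc);np.savez("s2.npz",**sc);cv2.imwrite("pics/s2.png",sc["color"][...,::-1])
near=np.hypot(w2[...,0]-.4725,w2[...,1]+.29)<.03
for lo,hi in((.1,.115),(.115,.13),(.13,.15),(.15,.17),(.17,.185)):
    p=w2[near&(w2[...,2]>lo)&(w2[...,2]<hi)]
    if len(p)>5: print(lo,hi,len(p),circ(p[:,:2]),p[:,2].min())
E
```

```text
3.55 [ 0.47175874 -0.29151661  0.20698235] [-3.14027893e+00  5.54989170e-04 -2.69024967e-03] [-0.68260281 -0.41439652 -0.83968679] 0.3891740685955387
0.1 0.115 7 (array([ 0.47165577, -0.29288766]), np.float64(0.006194110536195269)) 0.11200052108567655
0.115 0.13 54 (array([ 0.4725157 , -0.29274676]), np.float64(0.006008388690506641)) 0.11571420325715587
0.13 0.15 81 (array([ 0.47201795, -0.2931012 ]), np.float64(0.006281977758852762)) 0.13012960565390663
0.15 0.17 88 (array([ 0.47196358, -0.29284994]), np.float64(0.006406637588178189)) 0.1500182078177654
0.17 0.185 47 (array([ 0.4723212 , -0.29303027]), np.float64(0.006003021625201195)) 0.1700449351922342
```

View pics/w2.png

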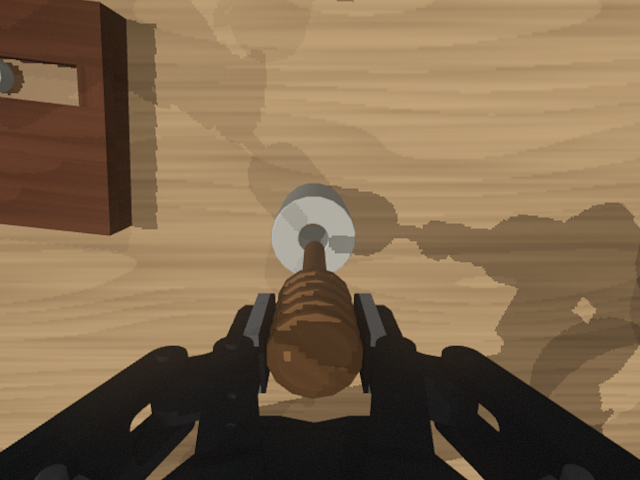

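The dipper is lifted and hangs vertical, with its tip at about z 0.113. The groove's closed-end corners are at (79,66) and (79,106) in the wrist view, so I check the board pose against those.

```bash
python3 - <<'E'
from h import *
c=dict(np.load("w2.npz"));K=c["intrinsics"];o=-c["R"].T@c["t"]
for u,v in((79,66),(79,106),(127,20),(109,235)):
    pass
def ray(u,v,z):
    r=np.array([(u-K[0,2])/K[0,0],(v-K[1,2])/K[1,1],1])@c["R"];return (o+r*(z-o[2])/r[2])[:2]
e=(ray(79,66,.04)+ray(79.5,106,.04))/2
print("corners",ray(79,66,.04),ray(79.5,106,.04),"mid",e,"board corners",ray(99,2,.04),ray(109,235,.04))
a=-.115;R=np.array([[np.cos(a),-np.sin(a)],[np.sin(a),np.cos(a)]])
b=np.array([.5704,.0349])
print("expected mid",b+R@[.03,-.14],"corner",b+R@[-.09,-.16])
for k,p in dict(start=(.03,-.122),b1=(.03,-.02),b2=(-.015,.058),mouth=(-.015,.085),end=(-.015,.1)).items(): print(k,b+R@np.array(p))
E
```

```text
corners [ 0.59769483 -0.10998936] [ 0.56867442 -0.1050706 ] mid [ 0.58318463 -0.10752998] board corners [ 0.64084954 -0.13274046] [ 0.46245694 -0.11159975]
expected mid [ 0.58413731 -0.10761767] corner [ 0.462635   -0.11371596]
start [ 0.58620275 -0.08973656]
b1 [0.59790691 0.0115897 ]
b2 [0.56215439 0.0942381 ]
mouth [0.56525255 0.12105976]
end [0.56697375 0.13596068]
```

Call:
carry_out(
  motion=[
    [[0.015, -0.027, 0], [0, 0, 0]],
    [[0.035, -0.062, 0], [0, 0, 0]],
    [[0.057, -0.101, 0], [0, 0, 0]],
    [[0.079, -0.14, 0], [0, 0, 0]],
    [[0.099, -0.175, 0], [0, 0, 0]],
    [[0.11, -0.195, 0], [0, 0, 0]],
    [[0.1137, -0.2023, 0], [0, 0, 0]],
    [[0.1137, -0.2023, 0], [0, 0, 0]],
    [[0.1137, -0.2023, 0], [0, 0, 0]],
    [[0.1137, -0.2023, 0], [0, 0, 0]],
  ],
)

```text
time_s: 4.65
eef_pos: [0.5851, -0.0907, 0.2064]
tcp_rot: [-3.139, 0.003, -0.005]
ft_force: [0.6, -0.4, -0.7]
width: 0.387
```

```bash
python3 - <<'E'
from rig import bot,vision
from h import *
s=bot.read_state();print(s["time_s"],s["eef_pos"],s["tcp_rot"],s["ft_force"],s["width"])
c=vision.capture("wrist");cv2.imwrite("pics/w3.png",c["color"][...,::-1])
E
```

```text
4.65 [ 0.58512165 -0.09072476  0.20636124] [-3.13943835e+00  2.50955128e-03 -4.57183759e-03] [ 0.61287372 -0.3560587  -0.70171164] 0.3865751605755661
```

View pics/w3.png

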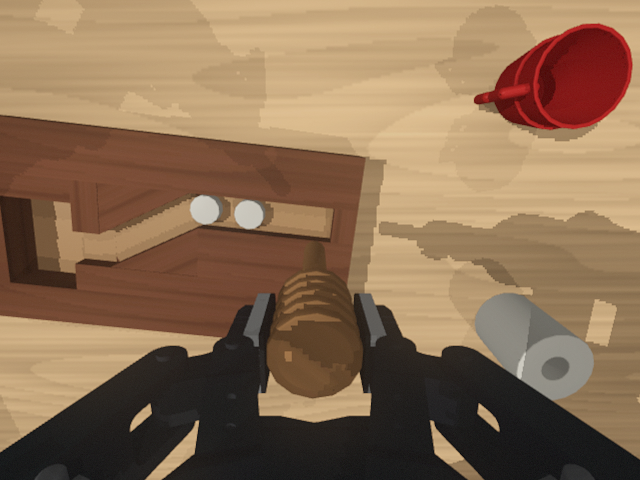

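The tip hangs at (316,248), above the closed end of the groove. The mints are at (249,214) and (206,209), ahead of it. I descend slowly.

Call:
carry_out(
  motion=[
    [[0.0005, -0.0005, 0.015], [0, 0, 0]],
    [[0.001, -0.001, 0.035], [0, 0, 0]],
    [[0.001, -0.001, 0.052], [0, 0, 0]],
    [[0.001, -0.001, 0.062], [0, 0, 0]],
    [[0.001, -0.001, 0.069], [0, 0, 0]],
    [[0.001, -0.001, 0.074], [0, 0, 0]],
    [[0.001, -0.001, 0.078], [0, 0, 0]],
    [[0.001, -0.001, 0.082], [0, 0, 0]],
    [[0.001, -0.001, 0.085], [0, 0, 0]],
    [[0.001, -0.001, 0.085], [0, 0, 0]],
    [[0.001, -0.001, 0.085], [0, 0, 0]],
    [[0.001, -0.001, 0.085], [0, 0, 0]],
  ],
)

```text
time_s: 5.9
eef_pos: [0.5862, -0.0896, 0.1218]
tcp_rot: [-3.14, 0.002, -0.005]
ft_force: [-0.4, -0.2, 0.1]
width: 0.384
```

```bash
python3 - <<'E'
from rig import bot,vision
from h import *
s=bot.read_state();print(s["time_s"],s["eef_pos"],s["tcp_rot"],s["ft_force"],s["width"])
c=vision.capture("scene");cv2.imwrite("pics/s4.png",cv2.resize(c["color"][190:370,180:420,::-1],None,fx=3,fy=3))
E
```

```text
5.9 [ 0.58623871 -0.08955986  0.12177492] [-3.13963934e+00  1.62113819e-03 -4.58917601e-03] [-0.35779941 -0.20534141  0.08302876] 0.3843944682022083
```

View pics/s4.png

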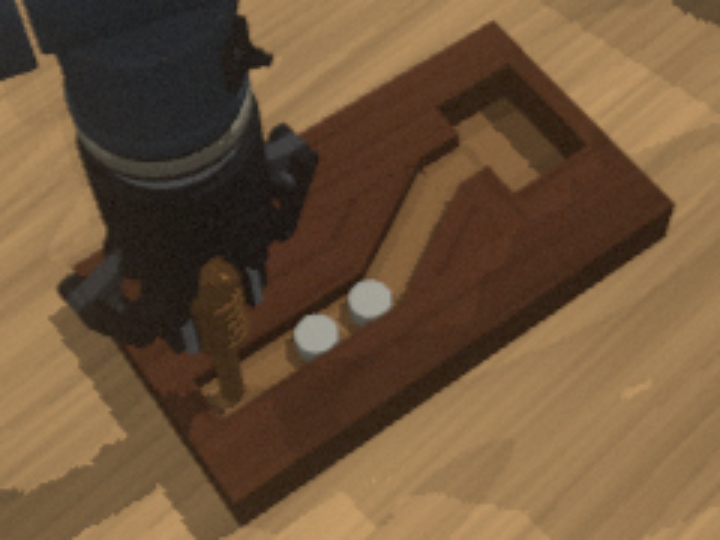

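The scene crop shows the tip in the groove at (232,405), behind both mints at (316,337) and (370,301). I start the sweep at about 4.2 cm/s.

Call:
carry_out(
  motion=[
    [[0.0005, -0.0042, 0.0003], [0, 0, 0]],
    [[0.0009, -0.0085, 0.0006], [0, 0, 0]],
    [[0.0014, -0.0127, 0.001], [0, 0, 0]],
    [[0.0018, -0.0169, 0.001], [0, 0, 0]],
    [[0.0023, -0.0211, 0.001], [0, 0, 0]],
    [[0.0028, -0.0254, 0.001], [0, 0, 0]],
    [[0.0032, -0.0296, 0.001], [0, 0, 0]],
    [[0.0037, -0.0338, 0.001], [0, 0, 0]],
    [[0.0041, -0.0381, 0.001], [0, 0, 0]],
    [[0.0046, -0.0423, 0.001], [0, 0, 0]],
    [[0.005, -0.0465, 0.001], [0, 0, 0]],
    [[0.0055, -0.0507, 0.001], [0, 0, 0]],
  ],
)

```text
time_s: 7.15
eef_pos: [0.592, -0.0386, 0.1209]
tcp_rot: [-3.14, 0.002, -0.005]
ft_force: [-0.5, 0.1, -0.7]
width: 0.388
```

Call:
carry_out(
  motion=[
    [[0.0005, -0.0042, 0], [0, 0, 0]],
    [[0.0009, -0.0084, 0], [0, 0, 0]],
    [[0.0014, -0.0126, 0], [0, 0, 0]],
    [[0.0018, -0.0168, 0], [0, 0, 0]],
    [[0.0023, -0.021, 0], [0, 0, 0]],
    [[0.0027, -0.0252, 0], [0, 0, 0]],
    [[0.0032, -0.0294, 0], [0, 0, 0]],
    [[0.0036, -0.0336, 0], [0, 0, 0]],
    [[0.0041, -0.0378, 0], [0, 0, 0]],
    [[0.0045, -0.042, 0], [0, 0, 0]],
    [[0.005, -0.0462, 0], [0, 0, 0]],
    [[0.0054, -0.0504, 0], [0, 0, 0]],
  ],
)

```text
time_s: 8.35
eef_pos: [0.5977, 0.0122, 0.121]
tcp_rot: [-3.14, 0.002, -0.005]
ft_force: [-0.3, -0.2, -1.1]
width: 0.385
```

```bash
python3 - <<'E'
from rig import bot,vision
from h import *
s=bot.read_state();print(s["time_s"],s["eef_pos"],s["tcp_rot"],s["ft_force"],s["width"])
c=vision.capture("wrist");a=c["color"][60:360,20:420,::-1]
d=vision.capture("scene")["color"][190:340,220:420,::-1]
cv2.imwrite("pics/m5.png",np.hstack([a,cv2.resize(d,(400,300))]))
E
```

```text
8.35 [0.59769595 0.01216474 0.12096127] [-3.13964745e+00  1.60052125e-03 -4.62281490e-03] [-0.30832081 -0.21981547 -1.14158806] 0.3847584887821345
```

View pics/m5.png

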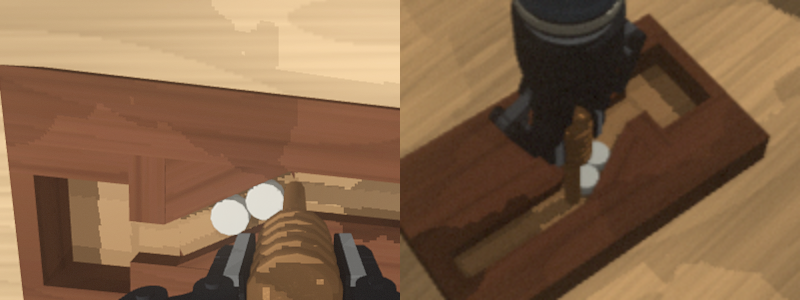

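The tip is at the first bend, with both mints in front of it in the second straight (at (265,201) and (230,217) in the left half). I continue along the slanted straight.

Call:
carry_out(
  motion=[
    [[-0.0016, -0.0037, 0], [0, 0, 0]],
    [[-0.0033, -0.0075, 0], [0, 0, 0]],
    [[-0.0049, -0.0112, 0], [0, 0, 0]],
    [[-0.0065, -0.015, 0], [0, 0, 0]],
    [[-0.0082, -0.0187, 0], [0, 0, 0]],
    [[-0.0098, -0.0224, 0], [0, 0, 0]],
    [[-0.0114, -0.0262, 0], [0, 0, 0]],
    [[-0.0131, -0.0299, 0], [0, 0, 0]],
    [[-0.0147, -0.0336, 0], [0, 0, 0]],
    [[-0.0163, -0.0374, 0], [0, 0, 0]],
    [[-0.018, -0.0411, 0], [0, 0, 0]],
  ],
)

```text
time_s: 9.55
eef_pos: [0.5797, 0.0539, 0.1211]
tcp_rot: [-3.139, 0.002, -0.004]
ft_force: [0.2, 0.1, 0.6]
width: 0.384
```

Call:
carry_out(
  motion=[
    [[-0.0016, -0.0037, 0], [0, 0, 0]],
    [[-0.0032, -0.0074, 0], [0, 0, 0]],
    [[-0.0048, -0.011, 0], [0, 0, 0]],
    [[-0.0064, -0.0147, 0], [0, 0, 0]],
    [[-0.008, -0.0184, 0], [0, 0, 0]],
    [[-0.0097, -0.0221, 0], [0, 0, 0]],
    [[-0.0113, -0.0258, 0], [0, 0, 0]],
    [[-0.0129, -0.0295, 0], [0, 0, 0]],
    [[-0.0145, -0.0331, 0], [0, 0, 0]],
    [[-0.0161, -0.0368, 0], [0, 0, 0]],
    [[-0.0177, -0.0405, 0], [0, 0, 0]],
  ],
)

```text
time_s: 10.65
eef_pos: [0.562, 0.0948, 0.1212]
tcp_rot: [-3.139, 0.002, -0.004]
ft_force: [-0.6, -0.2, 0.0]
width: 0.385
```

```bash
python3 - <<'E'
from rig import bot,vision
from h import *
s=bot.read_state();print(s["time_s"],s["eef_pos"],s["tcp_rot"],s["ft_force"],s["width"])
c=vision.capture("wrist");a=c["color"][60:360,20:420,::-1]
d=vision.capture("scene")["color"][190:340,220:420,::-1]
cv2.imwrite("pics/m6.png",np.hstack([a,cv2.resize(d,(400,300))]))
E
```

```text
10.65 [0.56200402 0.09483049 0.12119269] [-3.13946587e+00  1.62976047e-03 -4.00097171e-03] [-0.58027658 -0.24146956  0.02007511] 0.38507064723929824
```

View pics/m6.png

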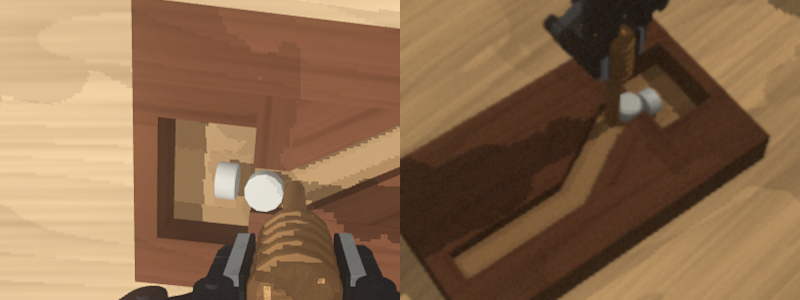

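Mint b is tipping over the lip into the well (at (228,181)), and mint a is right behind it at (263,193). I push on through the mouth.

Call:
carry_out(
  motion=[
    [[0.0003, -0.0035, 0], [0, 0, 0]],
    [[0.0007, -0.007, 0], [0, 0, 0]],
    [[0.0011, -0.0105, 0], [0, 0, 0]],
    [[0.0015, -0.014, 0], [0, 0, 0]],
    [[0.0019, -0.0175, 0], [0, 0, 0]],
    [[0.0023, -0.021, 0], [0, 0, 0]],
    [[0.0027, -0.0245, 0], [0, 0, 0]],
    [[0.0031, -0.028, 0], [0, 0, 0]],
    [[0.0035, -0.0315, 0], [0, 0, 0]],
    [[0.0039, -0.035, 0], [0, 0, 0]],
    [[0.0043, -0.0385, 0], [0, 0, 0]],
  ],
)

```text
time_s: 11.85
eef_pos: [0.5662, 0.1338, 0.1213]
tcp_rot: [-3.139, 0.002, -0.003]
ft_force: [0.2, 0.8, -0.8]
width: 0.39
```

```bash
python3 - <<'E'
from rig import bot,vision
from h import *
s=bot.read_state();print(s["time_s"],s["eef_pos"],s["tcp_rot"],s["ft_force"],s["width"])
c=vision.capture("wrist");a=c["color"][60:360,20:420,::-1]
d=vision.capture("scene")["color"][190:340,220:420,::-1]
cv2.imwrite("pics/m7.png",np.hstack([a,cv2.resize(d,(400,300))]))
E
```

```text
11.85 [0.56621557 0.13380906 0.12125247] [-3.13937315e+00  2.03660213e-03 -3.38772031e-03] [ 0.22057821  0.83033884 -0.79459972] 0.38985058567309105
```

View pics/m7.png

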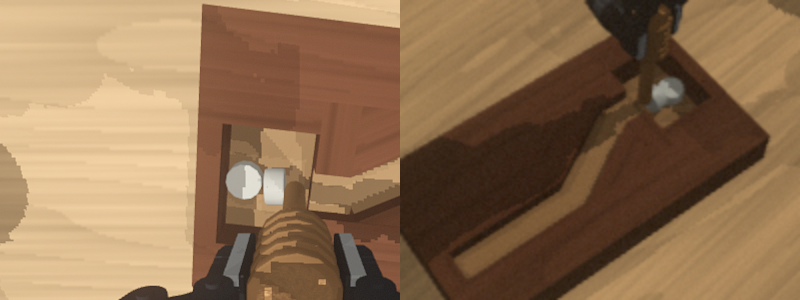

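Mint b lies in the far part of the well (at (243,180)), and mint a (at (274,186)) is inside the well, leaning ahead of the tip. I lift straight up.

Call:
carry_out(
  motion=[
    [[0, 0, -0.004], [0, 0, 0]],
    [[0, 0, -0.009], [0, 0, 0]],
    [[0, 0, -0.015], [0, 0, 0]],
    [[0, 0, -0.022], [0, 0, 0]],
    [[0, 0, -0.035], [0, 0, 0]],
    [[0, 0, -0.055], [0, 0, 0]],
    [[0, 0, -0.075], [0, 0, 0]],
    [[0, 0, -0.086], [0, 0, 0]],
    [[0, 0, -0.086], [0, 0, 0]],
    [[0, 0, -0.086], [0, 0, 0]],
  ],
)

```text
time_s: 12.95
eef_pos: [0.5661, 0.1338, 0.2073]
tcp_rot: [-3.139, 0.002, -0.003]
ft_force: [-0.0, 0.1, 0.1]
width: 0.385
```

```bash
python3 - <<'E'
from rig import bot,vision
from h import *
s=bot.read_state();print(s["time_s"],s["eef_pos"],s["tcp_rot"],s["ft_force"],s["width"])
c=vision.capture("wrist");w=cloud(c);a=c["color"][60:360,20:420,::-1]
d=vision.capture("scene")["color"][190:340,220:420,::-1]
cv2.imwrite("pics/m8.png",np.hstack([a,cv2.resize(d,(400,300))]))
h=cv2.cvtColor(c["color"],cv2.COLOR_RGB2HSV);b=np.array([.5704,.0349]);t=-.115
R=np.array([[np.cos(t),-np.sin(t)],[np.sin(t),np.cos(t)]])
m=(h[...,1]<40)&(h[...,2]>110)&(w[...,2]<.06)
l=((w[...,:2]-b)@R);m&=(abs(l[...,0])<.09)&(abs(l[...,1])<.16)
n,lab,st,ce=cv2.connectedComponentsWithStats(m.astype(np.uint8))
for i in range(1,n):
    if st[i,4]>60: k=lab==i;print(st[i],l[k].mean(0),l[k].min(0),l[k].max(0),w[k][:,2].min(),w[k][:,2].max(),np.median(w[k][:,2]))
E
```

```text
12.95 [0.56607635 0.13376602 0.20727554] [-3.13927124e+00  2.07054614e-03 -2.93481843e-03] [-0.01934921  0.14317491  0.12307687] 0.38515812420371665
[ 263  202   44   32 1017] [-0.01644767  0.12407604] [-0.0327555   0.10375677] [-0.00437995  0.145269  ] 0.003130748644108511 0.0320022466916503 0.019338287920833506
```

View pics/m8.png

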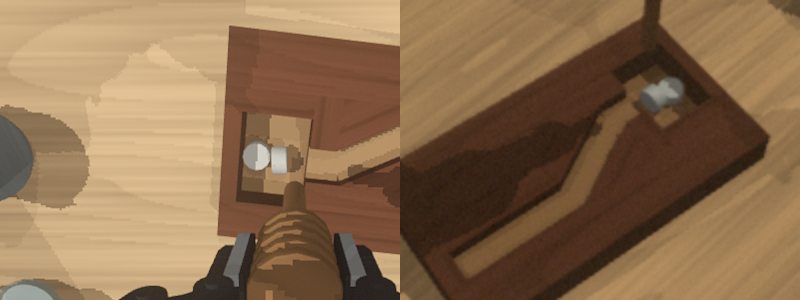

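Both mints are in the well: one flat, one leaning against it, covering board y 0.104–0.145 with tops no higher than 0.032. I return to the stand at this height.

Call:
carry_out(
  motion=[
    [[-0.004, 0.018, 0], [0, 0, 0]],
    [[-0.012, 0.053, 0], [0, 0, 0]],
    [[-0.021, 0.095, 0], [0, 0, 0]],
    [[-0.03, 0.139, 0], [0, 0, 0]],
    [[-0.04, 0.184, 0], [0, 0, 0]],
    [[-0.05, 0.229, 0], [0, 0, 0]],
    [[-0.059, 0.274, 0], [0, 0, 0]],
    [[-0.069, 0.319, 0], [0, 0, 0]],
    [[-0.078, 0.361, 0], [0, 0, 0]],
    [[-0.086, 0.395, 0], [0, 0, 0]],
    [[-0.091, 0.417, 0], [0, 0, 0]],
    [[-0.0925, 0.426, 0], [0, 0, 0]],
  ],
)

```text
time_s: 14.25
eef_pos: [0.4709, -0.2941, 0.2047]
tcp_rot: [-3.139, 0.005, -0.006]
ft_force: [-0.3, -0.9, -0.4]
width: 0.39
```

Call:
carry_out(
  motion=[
    [[0, 0, 0], [0, 0, 0]],
    [[0, 0, 0], [0, 0, 0]],
  ],
)

```text
time_s: 14.45
eef_pos: [0.4706, -0.293, 0.204]
tcp_rot: [-3.137, 0.007, -0.006]
ft_force: [0.2, -0.3, -1.0]
width: 0.385
```

```bash
python3 - <<'E'
from rig import bot,vision
from h import *
s=bot.read_state();print(s["time_s"],s["eef_pos"],s["tcp_rot"],s["ft_force"],s["width"])
sc=vision.capture("scene");w2=cloud(sc)
near=np.hypot(w2[...,0]-.4725,w2[...,1]+.29)<.03
for lo,hi in((.1,.13),(.13,.15),(.15,.185)):
    p=w2[near&(w2[...,2]>lo)&(w2[...,2]<hi)]
    if len(p)>5: print(lo,hi,len(p),circ(p[:,:2]),p[:,2].min())
E
```

```text
14.45 [ 0.47062648 -0.29300162  0.20395478] [-3.13687668  0.00651848 -0.00579621] [ 0.15565996 -0.30818633 -1.00580583] 0.3854855362685859
0.1 0.13 72 (array([ 0.47073683, -0.29435877]), np.float64(0.006220035772714303)) 0.11002327993398105
0.13 0.15 82 (array([ 0.47081178, -0.29430027]), np.float64(0.00624660587097094)) 0.13013012288398934
0.15 0.185 124 (array([ 0.47096807, -0.29429587]), np.float64(0.006219106214360114)) 0.15009705390291483
```

Call:
carry_out(
  motion=[
    [[0.0014, -0.0015, 0], [-0.0047, 0.0065, -0.003]],
    [[0.0014, -0.0015, 0], [-0.0047, 0.0065, -0.003]],
    [[0.0014, -0.0015, 0], [-0.0047, 0.0065, -0.003]],
    [[0.0014, -0.0015, 0], [-0.0047, 0.0065, -0.003]],
  ],
)

```text
time_s: 14.9
eef_pos: [0.4724, -0.2907, 0.2043]
tcp_rot: [3.141, -0.0, -0.001]
ft_force: [0.1, -0.1, -1.1]
width: 0.388
```

Call:
carry_out(
  motion=[
    [[0, 0.0008, 0.008], [0, 0, 0]],
    [[0, 0.0008, 0.018], [0, 0, 0]],
    [[0, 0.0008, 0.03], [0, 0, 0]],
    [[0, 0.0008, 0.042], [0, 0, 0]],
    [[0, 0.0008, 0.055], [0, 0, 0]],
    [[0, 0.0008, 0.068], [0, 0, 0]],
    [[0, 0.0008, 0.08], [0, 0, 0]],
    [[0, 0.0008, 0.091], [0, 0, 0]],
    [[0, 0.0008, 0.099], [0, 0, 0]],
    [[0, 0.0008, 0.104], [0, 0, 0]],
    [[0, 0.0008, 0.106], [0, 0, 0]],
    [[0, 0.0008, 0.106], [0, 0, 0]],
  ],
)

```text
time_s: 16.1
eef_pos: [0.4726, -0.2916, 0.0985]
tcp_rot: [3.141, -0.001, -0.001]
ft_force: [-0.2, 0.1, -0.5]
width: 0.386
```

No contact force, and the pose matches the pick. I release, then retreat straight up.

Call:
carry_out(
  motion=[
    [[0, 0, 0], [0, 0, 0]],
    [[0, 0, 0], [0, 0, 0]],
    [[0, 0, 0], [0, 0, 0]],
    [[0, 0, 0], [0, 0, 0]],
    [[0, 0, 0], [0, 0, 0]],
    [[0, 0, 0], [0, 0, 0]],
    [[0, 0, 0], [0, 0, 0]],
    [[0, 0, 0], [0, 0, 0]],
  ],
  claw=0,
)

```text
time_s: 16.9
eef_pos: [0.4726, -0.2916, 0.0985]
tcp_rot: [3.141, -0.001, -0.001]
ft_force: [-0.4, -0.5, -0.2]
width: 1.001
```

Call:
carry_out(
  motion=[
    [[0, 0, -0.015], [0, 0, 0]],
    [[0, 0, -0.04], [0, 0, 0]],
    [[0, 0, -0.075], [0, 0, 0]],
    [[0, 0, -0.11], [0, 0, 0]],
    [[0, 0, -0.135], [0, 0, 0]],
    [[0, 0, -0.145], [0, 0, 0]],
    [[0, 0, -0.145], [0, 0, 0]],
    [[0, 0, -0.145], [0, 0, 0]],
  ],
)

```text
time_s: 17.7
eef_pos: [0.4718, -0.2909, 0.2423]
tcp_rot: [-3.141, 0.001, -0.001]
ft_force: [0.2, 0.1, 0.0]
width: 1.002
```

```bash
python3 - <<'E'
from rig import bot,vision
from h import *
s=bot.read_state();print(s["time_s"],s["eef_pos"],s["ft_force"],s["width"])
c=vision.capture("wrist");w=cloud(c)
near=np.hypot(w[...,0]-.4725,w[...,1]+.29)<.05
p=w[near&(w[...,2]>.122)&(w[...,2]<.15)]
print(np.median(p[:,2]),np.percentile(p[:,2],[5,95]),cv2.minEnclosingCircle(p[:,:2].astype(np.float32)))
sc=vision.capture("scene");cv2.imwrite("pics/s9.png",sc["color"][...,::-1]);w2=cloud(sc);w0=cloud(dict(np.load("scene.npz")))
for k,(u,v) in dict(cup=(205,443),jug=(382,115),bowl=(442,160)).items(): print(k,w0[v,u].round(3),w2[v,u].round(3))
E
```

```text
17.7 [ 0.4718384  -0.29093404  0.24226024] [0.17942764 0.10994368 0.02482416] 1.0017678224861588
0.13268289634657554 [0.13084587 0.13374942] ((0.47288259863853455, -0.29269930720329285), 0.01699778251349926)
cup [ 0.68  -0.272  0.007] [ 0.68  -0.272  0.005]
jug [0.415 0.403 0.077] [0.417 0.401 0.08 ]
bowl [0.588 0.394 0.076] [0.589 0.392 0.078]
```

View pics/s9.png

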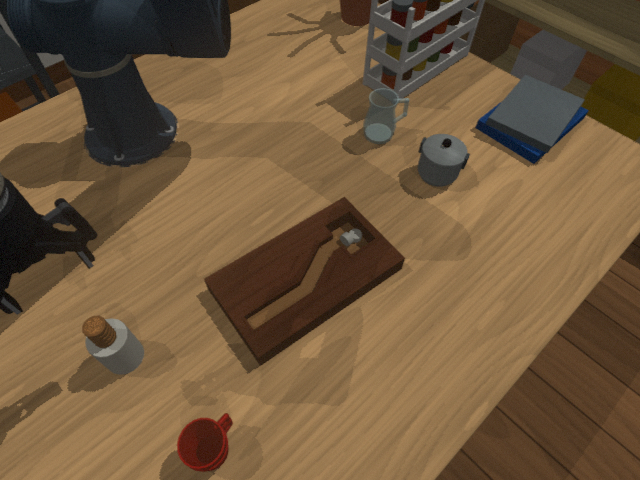

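The dipper is home in its stand at (100,328), with its top at 0.1327 against an expected 0.132. Both mints are in the well at (350,237), the bystanders have not moved, and the gripper is clear. I hand the job in.

```bash
python3 -c "
from rig import ticket
print(ticket.close_job())"
```

```text
the job is handed in; nothing more can be done
None
```

The job is done and handed in at about 18 s of the 54 s allowed. `close_job` reports no verdict, so the results below are from my own last checks.

- **Sweep:** I gripped the dipper by its head and set the tip down about 3 mm above the groove floor at the closed end. I ran it at about 4 cm/s through both bends and roughly 12 mm past the mouth, then put it back in the stand at the same pose I picked it from.
- **Dipper:** it stands upright and fully down, with its top at 0.1327 m against an expected 0.132 m and its centre within 2 mm of where it started.
- **Mints:** both are in the well, about 0.104 to 0.145 m along the board's y axis, with no point above 0.032 m. One lies flat; the other leans against it rather than lying flat, which the task allows. I did not measure their undersides directly.
- **Bystanders:** the bowl, jug and cups read within 4 mm of their first positions, which is about the depth noise. The gripper is open and clear of everything.
- **Disagreement:** the two fixed cameras differed by about 4 mm in y. I used the board's position relative to the dipper, where they agreed to 1 mm. The wrist camera then confirmed it to within about 2 mm.

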